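# Interlock check: hold the enclosure cover at the pointer

## Robot

A 6-joint arm with a two-finger parallel gripper is mounted at the origin on a cart in front of the work surface, level with it; the furniture and walls round the work are solid. World frame = base frame: x ahead of the robot, y to its left, z up, the work surface at z = 0. Lengths are in m, angles in rad, forces in N, time in s.
With the tool pointing down it reaches from about 0.275 to 0.825 m from the base axis. Payload 4.9 kg.
Tool frame: the origin (TCP) lies midway between the tips of the shut fingers; the grasp point (between the pads) lies 19 mm behind it (grip_point_offset is the distance from the TCP to the grasp point, in m); z points along the fingers, y is the line along which they close (so a half turn about z gives the same grasp; the last joint's range is limited). The gripper opens to 85 mm and grips with 20 to 120 N. Pads are 22 mm wide; open, the fingers measure 114 mm over their backs; the gripper's body (76 mm by 85 mm) begins 54 mm behind the grasp point. The pads swing forward as they close: fully open they stand 13 mm farther back than shut.
Start: joints at [-1.394, 0.326, -0.193, 1.052, 0, 1.437], TCP at [0.168, -0.524, 0.231] pointing down, gripper open.
Joint ranges: [-2.65, 2.65], [-0.97, 1.79], [-1.3, 1.35], [-1.93, 2.1], [-1.47, 1.37], [-3.14, 3.14]. Speed limits (rad/s): [2.57, 2.57, 3.14, 3.14, 3.14, 3.14].

## Interface

Orientations are given as a rotation vector (axis times angle).
In Python, from cell import * gives the robot as it stands. Calls block until the motion is done:
- movep(position, orientation): joint-space move of the TCP to a pose.
- move_l(position, velocity=0.15, rot=None, until_force=None): straight line of the TCP; rot=None keeps the orientation; velocity is the mean speed in m/s. With until_force (N) it stops when the force on the tool has changed by that much, and returns True; else False.
- set_joints(angles): joint-space move.
- let_go() and grab(newtons=None): open the fingers fully, or close them until they stop; newtons is the grip in N (None keeps the last).
- sleep(seconds).
- ik(position, orientation): joint angles nearest the present ones, or None.
- get_state(): the state.
- grab_frame(name): name is "scene" or "top" or "wrist"; returns a dict with "img" (480x640x3 uint8, red, green, blue), "fx", "fy", "cx", "cy" (pixels), "cam_to_world" (4x4, takes a point from camera to world coordinates); the wrist camera has in their place "T_tool_cam" (4x4, takes a point from camera to tool coordinates, whose origin is the TCP and whose axes are the flange's). Camera axes: x right, y down, z forward; pixel columns grow to the right and rows downward; lengths in m; the calibration is good to about 2 mm. The wrist camera is an equidistant fisheye: a pixel r from the principal point sees the ray r / f radians off the axis. A picture is of the moment at which its call begins: read the wrist's pose just before it. There is no depth.
A pose or a line that the arm cannot do raises MotionError and nothing moves.
- sign_off(): hands the job in; it is judged then, once.
Trained networks look in the newest picture that a camera, given by its name, has taken for a name from the list of things; names that differ only in an ending like _2 or _b are one class to them, and where a whole thing is asked for, a point or a joint stands for the part that bears it (a point fixed in the world has none). Each returns a list of dicts, best first, with "score" (0 to 1); they miss things now and then, are a little off and sometimes report something else, mostly with a low value. They report only what shows in the picture. A call takes as long as a camera call.
- spot_in(camera, name): "centre" ([column, row] in pixels, amid what is visible of it).
- silhouettes(camera, name): "mask" (480x640 bool, what is visible of it) and "centre" ([column, row] in pixels, amid what is visible of it).
- tip_of(camera, name): "centre" ([column, row] in pixels: a listed point, or the origin of a listed thing).
The state is a dict: "clock": time; "q": joint angles; "joint_velocities": joint speeds; "tau": joint torques, N m; "position": TCP position; "eef_rot": TCP orientation; "contact_force": force on the tool from outside, world axes, zero at the start; "wrist_torque": the same for the moment, N m; "finger_gap": opening from 0.0 (shut) to 1.0 (fully open); "grasp_force": force on a finger pad.
Only numpy, scipy, OpenCV 4.12 (cv2) and the standard library are available. Lean on these libraries where they do the work, as an engineer would, in place of code of your own. Each camera call takes 0.05 s, during which the arm holds its last target. There are 200 camera calls.

## Task

Check the cover interlock of the test enclosure: press the hinged cover down through its springy seal until you feel it come up against its hard stop and keep it there for a moment, then raise it by its handle until its side edge lines up with the steel pointer clamped on the quadrant, and keep it still there. The program finishes while the gripper still holds the cover at the pointer: do not let go. Do not shift the pointer, and leave everything else on the desk where it stands.

Things in the scene. Friction and masses are not known exactly. Their poses are not given: they have to be found in the camera images.
- enclosure: grey open-topped test enclosure, 180 x 150 mm, 70 mm high, fixed to the desk at varying places. Origin: centre of its underside; local x runs from the cover's handle end to its hinge end, y along the hinge, z up. On its -y side, 90 mm from the middle, stands an aluminium quadrant 4 mm thick, with an arc of radius 150 mm about the hinge, up to 240 mm above the desk
- cover: hinged aluminium plate, 176 x 150 x 8 mm, 0.3 to 0.6 kg. Origin: middle of its hinge line, 84 mm above the desk; local x runs from the handle end to the hinge, y along the hinge axis. Angle 0 = level = fully home on its hard stop; it grows as the handle end rises, to 1.3 rad. It falls shut when let go. The plate's mid-plane passes through the hinge axis
- cover_grip (a point): centre of the handle: a black round bar, diameter 12 mm, 74 mm free between two posts, parallel to the hinge, 160 mm from it towards the cover's -x and 40 mm above the plate's mid-plane (30 mm free below the bar, nothing above). About 133 mm above the desk at rest. Axes as the cover's
- cover_edge (a point): point on the cover's side edge facing the quadrant, in the plate's mid-plane, 115 mm from the hinge; axes as the cover's. Left alone the cover rests on springy sponge pads at 0.045 to 0.065 rad (handle about 9 mm above home); 5 to 7 N down on the handle press it home, then it stops hard. Above 0.08 rad only gravity acts (about 2 N at the handle)
- pointer_tip (a point): middle of the pointer's blade, 115 mm from the hinge axis and 8 mm beside the plane of the cover's side edge: a straight steel blade, 66 mm long, 4 mm wide, radial to the hinge, on a dark clamp (34 x 18 mm) with a thumb screw on the quadrant's arc. Its local x lies along the blade, from the clamp towards the hinge
- pointer (a joint): angle of the pointer about the cover's hinge axis, rad, counted from level like the cover's angle: the cover is at the mark when both are equal. It starts between 0.45 and 0.9 and stays where it is clamped unless pushed hard
- stamp: bystander: wooden hand stamp, 25 x 54 mm foot, 70 mm tall, standing in front of the enclosure's handle end; origin at the centre of its underside; leave it alone
- vial: bystander: glass vial with a black cap, diameter 21 mm, 58 mm tall, standing behind the enclosure's hinge end; origin at the centre of its underside; leave it alone
- weight_100: bystander: brass check weight, diameter 22 mm, 30 mm tall; origin at the centre of its underside; leave it alone
- weight_50: bystander: smaller brass check weight, diameter 18 mm, 24 mm tall; origin at the centre of its underside; leave it alone
- cotton_tin: bystander: round white screw tin, diameter 63 mm, 28 mm tall; origin at the centre of its underside; leave it alone
- tape_roll: bystander: roll of tape lying flat, diameter 90 mm, 20 mm tall; origin at the centre of its underside; leave it alone

How it is judged:
On the way:
1. the cover is pressed through its seal onto its stop (within 0.02 rad) for 0.3 s (angle between cover_edge's own z axis and vertical below 0.02 rad), for 0.3 s.
At the end, for the whole second after the job is handed in: The cover's angle is within 0.07 rad (4 degrees) of the pointer's, the cover is still (under 0.05 rad/s), and the gripper's fingers touch it and hold it up (over 0.5 N) (angle between the x axis of cover_edge and the x axis of pointer_tip, either way round below 0.07 rad and angular speed of cover below 0.05 rad/s and contact force between the fingers and cover above 0.5 N); the arm keeps its last pose, push and grip.
It fails at once if the pointer is shifted (its tip by more than 6 mm) (distance of pointer_tip from where it was at the start of the episode above 0.006 m).
It fails at once if a bystander on the desk is disturbed (moved more than 25 mm) (distance of any of stamp, vial, weight_100, weight_50, cotton_tin, tape_roll from where it was at the start of the episode above 0.025 m).
It also fails if it takes over 35 s, if anything falls off the work surface, if the arm or the gripper's body presses on something with over 40 N, if the wrist force passes 120 N, or if a joint passes its speed limit or range.

## Working session

There is one attempt and no reset: what is moved stays moved. The work goes in short steps, each a Python script; the robot and the scene stay as the last script left them, time stands still between calls to the robot, and variables do not carry over. Pictures are saved under pics/ and viewed, at most 10 in all, crops included, and the job is handed in when it is done.

```bash
ls; mkdir -p pics
python3 - <<'E'
from cell import *
import cv2,numpy as np
for c in("scene","top"):
    f=grab_frame(c); cv2.imwrite(f"pics/{c}0.png",f["img"][:,:,::-1])
    print(c,f["fx"],f["cx"],f["cy"],np.round(f["cam_to_world"],3).tolist())
    for n in("cover","cover_grip","cover_edge","pointer_tip","enclosure","stamp","vial"):
        print(n,[(np.round(d["centre"]).tolist(),round(d["score"],2)) for d in tip_of(c,n)[:2]])
s=get_state();print(s["clock"],s["position"],s["eef_rot"])
E
```

```text
pics
scene 593.5018700640547 318.4778814252263 237.61572145913058 [[-0.466, -0.612, 0.639, -0.12], [-0.885, 0.317, -0.341, 0.546], [0.006, -0.724, -0.689, 0.812], [0.0, 0.0, 0.0, 1.0]]
cover [([285.0, 309.0], 0.78)]
cover_grip [([362.0, 244.0], 0.66), ([282.0, 306.0], 0.49)]
cover_edge [([309.0, 250.0], 0.93), ([367.0, 199.0], 0.62)]
pointer_tip []
enclosure [([324.0, 315.0], 0.82)]
stamp [([311.0, 249.0], 0.46)]
vial [([250.0, 340.0], 0.57)]
top 500.5814539907863 313.24835073739916 240.5160250325375 [[0.004, -0.987, 0.16, 0.396], [-1.0, -0.007, -0.017, 0.206], [0.018, -0.16, -0.987, 0.965], [0.0, 0.0, 0.0, 1.0]]
cover [([250.0, 299.0], 0.96)]
cover_grip [([336.0, 279.0], 0.95)]
cover_edge [([303.0, 244.0], 0.72)]
pointer_tip [([294.0, 235.0], 0.5)]
enclosure [([296.0, 289.0], 0.72)]
stamp [([363.0, 265.0], 0.69)]
vial [([223.0, 285.0], 0.7)]
0.8 [ 0.1682216  -0.52367667  0.23130482] [3.10368046e+00 4.86257597e-01 2.80900895e-06]
```

View pics/scene0.png

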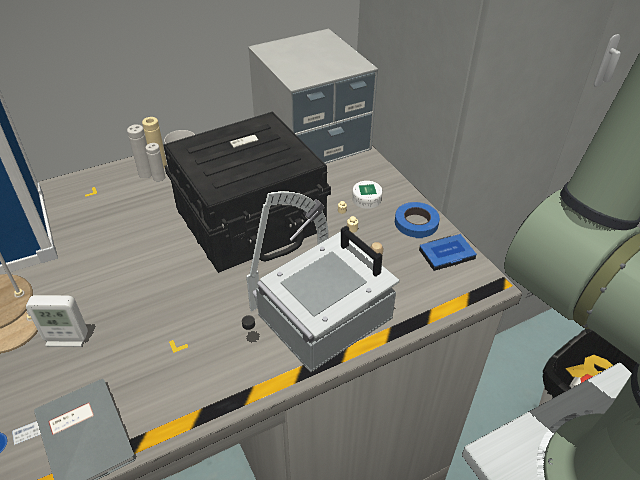

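View pics/top0.png

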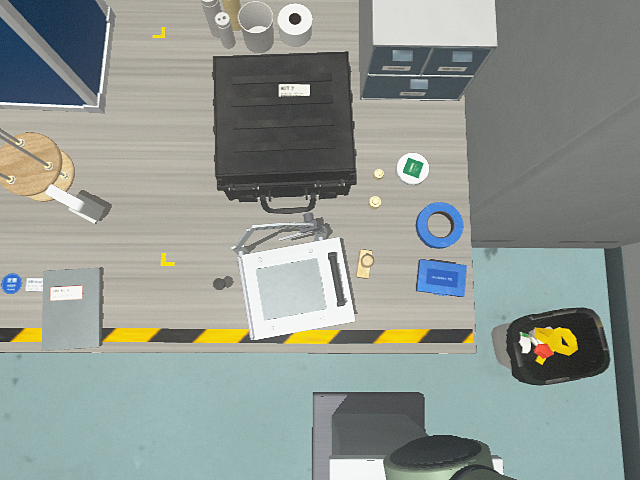

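The scene shows the enclosure with its black handle at about (360,250), the quadrant behind it, and the stamp just right of the handle end. In the top view the handle is at (336,279), the hinge is on the left, the quadrant at (290,230) and the vial at (223,285). Local x is therefore about +y in world. The "cover_grip" hits match in both views, except the spurious second one.

```bash
cat > h.py <<'E'
from cell import *
import cv2,numpy as np
from scipy.optimize import least_squares
from scipy.spatial.transform import Rotation as R
def cam(c):
    f=grab_frame(c); return f,np.array([[f["fx"],0,f["cx"]],[0,f["fy"],f["cy"]],[0,0,1]]),np.array(f["cam_to_world"])
def proj(K,T,P):
    p=(np.asarray(P)-T[:3,3])@T[:3,:3]; p=p@K.T; return p[:,:2]/p[:,2:]
def ray(K,T,px): 
    return T[:3,3],T[:3,:3]@np.linalg.inv(K)@[px[0],px[1],1]
def onz(K,T,px,z):
    o,d=ray(K,T,px); return o+d*(z-o[2])/d[2]
def frame(x,y,yaw):  # enclosure origin & yaw
    return np.array([x,y,0]),R.from_euler('z',yaw).as_matrix()
E
python3 - <<'E'
from h import *
f,K,T=cam("top")
m=silhouettes("top","cover")[0]; mask=m["mask"].astype(np.uint8)
print(m["score"],mask.sum(),cv2.minAreaRect(cv2.findNonZero(mask)))
g=silhouettes("top","cover_grip"); 
for a in("cover","enclosure"):print(a,[(d["centre"],d["score"],d["mask"].sum()) for d in silhouettes("top",a)])
pts=cv2.findNonZero(mask)[:,0].astype(float)
c,wh,an=cv2.minAreaRect(cv2.findNonZero(mask))
for p in cv2.boxPoints((c,wh,an)): print(p,onz(K,T,p,.093).round(3))
for n,z in(("cover_grip",.133),("cover",.084),("stamp",0),("vial",0)): print(n,[(d["score"],onz(K,T,d["centre"],z).round(3)) for d in tip_of("top",n)])
p=m["mask"]; img=f["img"].copy(); cs,_=cv2.findContours(mask,0,2); cv2.drawContours(img,cs,-1,(255,0,0),1)
for d in silhouettes("top","pointer_tip"):
  cs,_=cv2.findContours(d["mask"].astype(np.uint8),0,2); cv2.drawContours(img,cs,-1,(0,255,0),1);print("ptr",d["score"],d["centre"])
f,K,T=cam("scene"); im2=f["img"]
for n in("pointer_tip","pointer","cover_grip","cover"): print(n,[(d["score"],d["centre"]) for d in tip_of("scene",n)])
a=cv2.resize(img[190:350,210:380],None,fx=2.3,fy=2.3,interpolation=2);b=cv2.resize(im2[180:370,235:405],None,fx=2.3,fy=2.3,interpolation=2)
h=max(a.shape[0],b.shape[0]);o=np.zeros((h,a.shape[1]+b.shape[1],3),np.uint8);o[:a.shape[0],:a.shape[1]]=a;o[:b.shape[0],a.shape[1]:]=b
cv2.imwrite("pics/crop1.png",o[:,:,::-1]);print(o.shape)
E
```

```text
Traceback (most recent call last):
IndexError: list index out of range
```

Run:
```python
from h import *
f,K,T=cam("top"); img=f["img"].copy()
for a in("cover","enclosure","cover_grip","pointer_tip","pointer"):
  for d in silhouettes("top",a)[:2]:
    mk=d["mask"].astype(np.uint8); r=cv2.minAreaRect(cv2.findNonZero(mk)); print(a,d["score"],mk.sum(),np.round(d["centre"],1))
    if a!="pointer_tip":
      cs,_=cv2.findContours(mk,0,2); cv2.drawContours(img,cs,-1,(255,0,0) if a!="pointer" else (0,255,0),1)
    if mk.sum()>3000:
      for p in cv2.boxPoints(r): print("  ",p.round(1),onz(K,T,p,.09).round(3))
for n,z in(("cover_grip",.133),("cover",.084),("stamp",0),("vial",0)): print(n,[(round(d["score"],2),onz(K,T,d["centre"],z).round(3)) for d in tip_of("top",n)])
f,K,T=cam("scene"); im2=f["img"]
for n in("pointer_tip","pointer","cover_grip","cover"): print(n,[(round(d["score"],2),d["centre"]) for d in tip_of("scene",n)])
a=cv2.resize(img[190:350,210:380],None,fx=2.3,fy=2.3,interpolation=2);b=cv2.resize(im2[180:370,235:405],None,fx=2.3,fy=2.3,interpolation=2)
h=max(a.shape[0],b.shape[0]);o=np.zeros((h,a.shape[1]+b.shape[1],3),np.uint8);o[:a.shape[0],:a.shape[1]]=a;o[:b.shape[0],a.shape[1]:]=b
cv2.imwrite("pics/crop1.png",o[:,:,::-1]);print(o.shape)
```

```text
cover 0.63 8767 [299.4 289.8]
   [239.  254.2] [0.513 0.322 0.09 ]
   [340.4 235.4] [0.547 0.143 0.09 ]
   [356.3 321. ] [0.397 0.116 0.09 ]
   [254.8 339.8] [0.365 0.291 0.09 ]
enclosure 0.73 10267 [294.6 282.5]
   [229.  227.3] [0.561 0.341 0.09 ]
   [334.4 207.7] [0.598 0.153 0.09 ]
   [355.7 322.1] [0.396 0.117 0.09 ]
   [250.2 341.7] [0.362 0.298 0.09 ]
cover_grip 0.83 8572 [297.1 287.9]
   [238.8 255. ] [0.511 0.322 0.09 ]
   [339.3 236.1] [0.546 0.145 0.09 ]
   [355.2 321. ] [0.398 0.118 0.09 ]
   [254.7 339.8] [0.365 0.291 0.09 ]
pointer_tip 0.58 359 [312.1 227.5]
pointer_tip 0.57 8730 [300.  284.7]
   [238.8 254.8] [0.512 0.322 0.09 ]
   [339.4 235.9] [0.547 0.145 0.09 ]
   [355.5 321.6] [0.396 0.118 0.09 ]
   [255.  340.5] [0.364 0.29  0.09 ]
pointer 0.56 293 [310.7 222.8]
pointer 0.25 906 [412.4 174.9]
cover_grip [(0.84, array([0.469, 0.151, 0.133]))]
cover [(0.84, array([0.433, 0.306, 0.084]))]
stamp [(0.59, array([0.501, 0.096, 0.   ]))]
vial [(0.46, array([0.469, 0.359, 0.   ]))]
pointer_tip [(0.54, [302.9, 229.7])]Traceback (most recent call last):
  File "<stdin>", line 12, in <module>
ValueError: it knows: cotton_tin, cover, cover_edge, cover_grip, enclosure, pointer_tip, stamp, tape_roll, vial, weight
```

```bash
cat >> h.py <<'E'
yaw=np.arctan2(.178,-.033); Xd=np.array([np.cos(yaw),np.sin(yaw),0]); Yd=np.array([-Xd[1],Xd[0],0]); H=np.array([.436,.306,.084]); Z=np.array([0,0,1.])
def cov(x,y,z,a):  # cover-frame point at angle a -> world
    c,s=np.cos(a),np.sin(a); return H+Xd*(x*c+z*s)+Yd*y+Z*(-x*s+z*c)
def angle(K,T,px,y=-.083):
    o,d=ray(K,T,px); p=o+d*((H+Yd*y-o)@Yd)/(d@Yd)-H; return np.arctan2(p[2],-p@Xd),np.hypot(p[2],p@Xd)
E
python3 - <<'E'
from h import *
ims=[]
for c in("top","scene"):
  f,K,T=cam(c); img=f["img"].copy()
  for d in tip_of(c,"pointer_tip"): print(c,d["score"],d["centre"],angle(K,T,d["centre"]))
  b=[210,190] if c=="top" else [235,180]
  im=cv2.resize(img[b[1]:b[1]+180,b[0]:b[0]+170],None,fx=2.3,fy=2.3,interpolation=2)
  P=[cov(0,y,0,0) for y in(-.075,.075)]+[cov(-.176,y,0,.055) for y in(.075,-.075)]+[cov(-.16,y,.04,.055) for y in(-.037,.037)]
  for q in proj(K,T,P): cv2.circle(im,tuple(int(v) for v in (q-b)*2.3),3,(255,0,0),1)
  for a in(.45,.6,.75,.9):
    q=((proj(K,T,[cov(-.148,-.083,0,a),cov(-.082,-.083,0,a)])-b)*2.3).astype(int); cv2.line(im,tuple(map(int,q[0])),tuple(map(int,q[1])),(0,255,0) if a!=.6 else (255,0,255),1)
  ims.append(im)
cv2.imwrite("pics/crop1.png",np.hstack(ims)[:,:,::-1])
E
```

```text
top 0.71 [294.9, 236.2] (np.float64(0.5544218572186764), np.float64(0.11788924718813895))
scene 0.77 [308.0, 228.6] (np.float64(0.4261049445904975), np.float64(0.11798352992722594))
```

View pics/crop1.png

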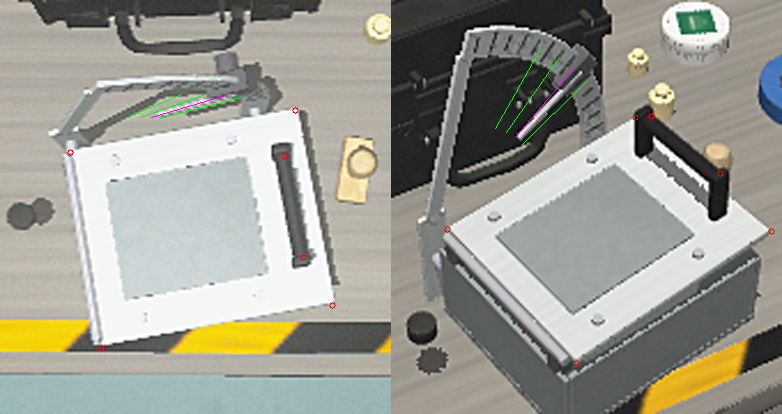

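The crop shows my model's corners and handle ends lying on the plate and the bar. The steel blade runs from about (520,137) to (580,70), almost on the 0.6 rad line and slightly below it, so the pointer is at about 0.57. Next I check reach along the arc, then approach.

```bash
cat >> h.py <<'E'
GO=.019
def pose(a,tilt=None,sgn=1,back=0.,off=(0,0)):
    """TCP pose gripping the bar at cover angle a; tool tilted by `tilt`; back = retreat along tool axis"""
    t=a if tilt is None else tilt
    c,s=np.cos(t),np.sin(t); z=-(Xd*s+Z*c); y=sgn*(Xd*c-Z*s); x=np.cross(y,z)
    return cov(-.16+off[0],off[1],.04,a)+z*(GO-back), R.from_matrix(np.c_[x,y,z]).as_rotvec()
E
python3 - <<'E'
from h import *
print(get_state()["q"])
for sg in(1,-1):
  for tl in(1,.5,0):
    r=[ik(*pose(a,a*tl,sg,b)) for a,b in((.055,.1),(.055,0),(0,0),(.3,0),(.6,0),(.65,0))]
    print(sg,tl,[None if q is None else np.round(q,2).tolist() for q in r])
E
```

```text
[-1.39422260e+00  3.26187752e-01 -1.92614422e-01  1.05204066e+00
 -2.52435119e-06  1.43659500e+00]
1 1 [[0.21, 0.23, -0.37, 0.97, -0.05, 0.02], [0.2, 0.34, -0.51, 0.72, -0.05, 0.01], [0.16, 0.34, -0.53, 0.7, 0.0, -0.03], [0.37, 0.35, -0.41, 0.86, -0.29, 0.19], [0.56, 0.47, -0.24, 1.11, -0.55, 0.45], [0.59, 0.5, -0.2, 1.17, -0.59, 0.5]]
1 0.5 [[0.18, 0.23, -0.37, 0.97, -0.03, 0.0], [0.18, 0.33, -0.51, 0.72, -0.03, -0.0], [0.16, 0.34, -0.53, 0.7, 0.0, -0.03], [0.28, 0.31, -0.44, 0.83, -0.15, 0.1], [0.43, 0.34, -0.33, 0.98, -0.29, 0.25], [0.45, 0.35, -0.31, 1.01, -0.31, 0.28]]
1 0 [[0.16, 0.23, -0.38, 0.97, 0.0, -0.02], [0.16, 0.33, -0.52, 0.72, 0.0, -0.02], [0.16, 0.34, -0.53, 0.7, 0.0, -0.03], [0.2, 0.29, -0.46, 0.81, 0.0, 0.01], [0.26, 0.26, -0.4, 0.91, 0.0, 0.08], [0.27, 0.26, -0.38, 0.92, 0.0, 0.09]]
-1 1 [[0.21, 0.23, -0.37, 0.97, -0.05, -3.12], [0.2, 0.34, -0.51, 0.72, -0.05, -3.13], [0.16, 0.34, -0.53, 0.7, 0.0, 3.12], [0.37, 0.35, -0.41, 0.86, -0.29, -2.95], [0.56, 0.47, -0.24, 1.11, -0.55, -2.69], [0.59, 0.5, -0.2, 1.17, -0.59, -2.64]]
-1 0.5 [[0.18, 0.23, -0.37, 0.97, -0.03, -3.14], [0.18, 0.33, -0.51, 0.72, -0.03, 3.14], [0.16, 0.34, -0.53, 0.7, 0.0, 3.12], [0.28, 0.31, -0.44, 0.83, -0.15, -3.04], [0.43, 0.34, -0.33, 0.98, -0.29, -2.89], [0.45, 0.35, -0.31, 1.01, -0.31, -2.86]]
-1 0 [[0.16, 0.23, -0.38, 0.97, 0.0, 3.12], [0.16, 0.33, -0.52, 0.72, 0.0, 3.12], [0.16, 0.34, -0.53, 0.7, 0.0, 3.12], [0.2, 0.29, -0.46, 0.81, 0.0, -3.13], [0.26, 0.26, -0.4, 0.91, 0.0, -3.06], [0.27, 0.26, -0.38, 0.92, 0.0, -3.05]]
```

All reachable with sgn=1 and the tool tilting fully with the cover. I move above the handle and check from near with the wrist camera.

Run:
```python
from h import *
movep(*pose(.055,None,1,.09))
s=get_state(); print(s["clock"],s["position"],s["contact_force"])
f=grab_frame("wrist"); T=np.eye(4);T[:3,:3]=R.from_rotvec(s["eef_rot"]).as_matrix();T[:3,3]=s["position"];C=T@np.array(f["T_tool_cam"])
def fp(P):
    p=(np.asarray(P)-C[:3,3])@C[:3,:3]; r=np.linalg.norm(p[:,:2],axis=1); th=np.arctan2(r,p[:,2]); return np.c_[f["cx"]+f["fx"]*th*p[:,0]/r, f["cy"]+f["fy"]*th*p[:,1]/r]
im=f["img"].copy()
for q in fp([cov(-.16,y,.04,.055) for y in(-.037,0,.037)]+[cov(-.176,y,0.004,.055) for y in(.075,-.075)]+[cov(0,y,0,0) for y in(.075,-.075)]): cv2.circle(im,tuple(map(int,q)),4,(255,0,0),1)
for a in(.5,.6):
    q=fp([cov(-.148,-.083,0,a),cov(-.082,-.083,0,a)]); cv2.line(im,tuple(map(int,q[0])),tuple(map(int,q[1])),(0,255,0) if a!=.6 else (255,0,255),1)
cv2.imwrite("pics/w1.png",im[:,:,::-1])
print([(d["score"],d["centre"]) for d in tip_of("wrist","cover_grip")],fp([cov(-.16,0,.04,.055)]))
```

```text
4.325 [0.46434652 0.15428617 0.2036465 ] [ 0.36209    -0.48104864 -0.55039713]
[(0.83, [325.9, 249.9]), (0.36, [407.8, 208.6])] [[319.45291543 249.90993573]]
```

View pics/w1.png

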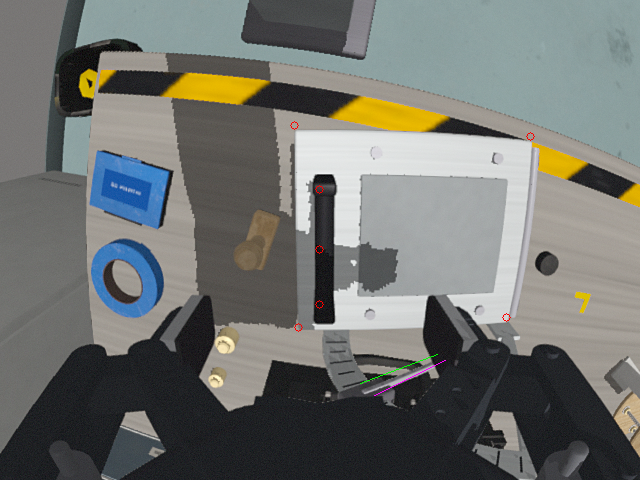

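The wrist view shows the bar centred at about (324,249), against my mark at (319,250). That puts the cover about 3 mm further along its x than modelled, and yaw and y agree. The blade lies close to the 0.6 line. I shift H by 3 mm, descend and grip.

```bash
echo 'H=H+.003*Xd' >> h.py
python3 - <<'E'
from h import *
p,r=pose(.055,None,1,.05); move_l(p,.15,r)
p,r=pose(.055); print(move_l(p,.06,r,until_force=8))
s=get_state(); print(s["position"],p,s["contact_force"])
grab(40); s=get_state(); print(s["clock"],s["finger_gap"],s["grasp_force"],s["contact_force"],s["wrist_torque"])
E
```

```text
False
[0.46463169 0.15307062 0.11400233] [0.46436453 0.15300344 0.11376381] [ 0.18851464 -0.62504972 -0.52239522]
6.4917 0.12660256059745828 38.90543818473816 [-0.33844443 -1.68671361 -0.001889  ] [-0.24290423 -0.05927779  0.02058098]
```

The grip is on the bar: a 10.8 mm gap and only small side forces. Now I press.

Run:
```python
from h import *
z0=get_state()["position"][2]; hit=False
for a in np.arange(.045,-.07,-.01):
    p,r=pose(a); hit=move_l(p,.02,r,until_force=12); s=get_state()
    print(round(a,3),hit,round(1e3*(s["position"][2]-z0),2),s["contact_force"].round(1))
    if hit or s["contact_force"][2]>18: break
sleep(.7); s=get_state(); print(s["clock"],round(1e3*(s["position"][2]-z0),2),s["contact_force"].round(1),s["grasp_force"],s["finger_gap"])
```

```text
0.045 False -1.64 [-0.5 -2.   0.9]
0.035 False -3.2 [-0.5 -2.1  3.5]
0.025 False -4.79 [ 0.2 -3.8  3.6]
0.015 False -6.36 [ 0.  -4.   5.2]
0.005 False -7.76 [-1.2 -4.1  6.1]
-0.005 False -8.34 [-4.  -4.2 16.6]
-0.015 False -8.84 [-8.2 -4.4 26.3]
8.9417 -8.82 [-7.2 -3.9 25.3] 41.40389442443848 0.12287258603005946
```

Seal at 5–6 N, then a steep rise: the hard stop is at -8.1 mm, model angle about 0. I held it there for 0.7 s. Now I raise it along the arc and compare edge and pointer.

Run:
```python
from h import *
for a in np.arange(0.05,.571,.04):
    p,r=pose(a); move_l(p,.06,r)
s=get_state(); print(s["clock"],a,s["contact_force"].round(1),s["grasp_force"],s["finger_gap"],s["position"]-p)
ims=[]
for c in("top","scene"):
  f,K,T=cam(c); img=f["img"].copy()
  for n,y in(("pointer_tip",-.083),("cover_edge",-.075),("cover_grip",0)):
    print(c,n,[(round(d["score"],2),np.round(angle(K,T,d["centre"],y),3)) for d in tip_of(c,n)])
  ctr=proj(K,T,[cov(-.12,-.083,0,.55)])[0]; b=np.maximum((ctr-[42,45]).astype(int),0)
  ims.append(cv2.resize(img[b[1]:b[1]+90,b[0]:b[0]+85],None,fx=4.6,fy=4.6,interpolation=2)); print(b)
cv2.imwrite("pics/l1.png",np.hstack(ims)[:,:,::-1])
```

```text
12.625 0.57 [ 2.  -6.5  4.5] 40.15199303627014 0.12123988751808117 [-3.76918184e-05 -2.40211119e-04  2.22174173e-05]
top pointer_tip [(0.68, array([0.612, 0.124]))]
top cover_edge [(0.76, array([0.76 , 0.136]))]
top cover_grip [(0.66, array([1.029, 0.221]))]
[252 191]
scene pointer_tip []
scene cover_edge [(0.7, array([0.485, 0.112])), (0.31, array([0.231, 0.236]))]
scene cover_grip [(0.57, array([0.809, 0.164])), (0.33, array([-0.773,  0.11 ]))]
[262 179]
```

View pics/l1.png

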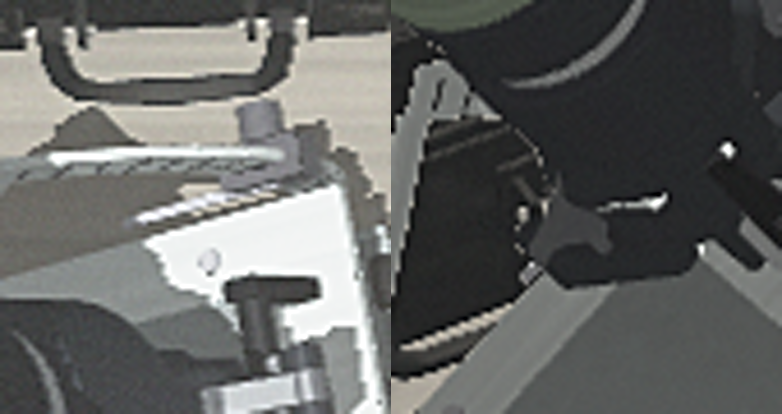

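The top crop shows the blade running almost parallel to the cover's side edge. In the scene crop its inner end peeks out at about (530,270), just above the edge. I refine the pointer angle by fitting the blade's line in the unobstructed first pictures.

Run:
```python
from h import *
ims=[]
for c in("scene","top"):
  f,K,T=cam(c); im=cv2.imread(f"pics/{c}0.png"); g=cv2.cvtColor(im,6).astype(float)
  L=lambda a,dy=-.083:proj(K,T,[cov(-.14,dy,0,a),cov(-.085,dy,0,a)])
  # bright pixels in the swept sector
  poly=np.r_[L(.40),L(.78)[::-1]].astype(np.int32); m=np.zeros(g.shape,np.uint8); cv2.fillPoly(m,[poly],1)
  th=np.percentile(g[m>0],50); 
  b=(g>(150 if c=="scene" else 165))&(m>0); n,l,st,ce=cv2.connectedComponentsWithStats(b.astype(np.uint8)); k=1+np.argmax(st[1:,4]) if n>1 else 0
  P=np.argwhere(l==k)[:,::-1].astype(np.float32); vx,vy,x,y=cv2.fitLine(P,cv2.DIST_HUBER,0,.01,.01).ravel(); t=(P-[x,y])@[vx,vy]
  print(c,"px",st[k,4],"ends",(x+t.min()*vx,y+t.min()*vy),(x+t.max()*vx,y+t.max()*vy),[np.round(angle(K,T,(x+u*vx,y+u*vy)),3).tolist() for u in(t.min(),0,t.max())])
  im=np.ascontiguousarray(im); im[l==k]=(0,0,255); q=ce[k]; bb=(q-[30,30]).astype(int); ims.append(cv2.resize(np.hstack([cv2.imread(f"pics/{c}0.png")[bb[1]:bb[1]+60,bb[0]:bb[0]+60],im[bb[1]:bb[1]+60,bb[0]:bb[0]+60]]),None,fx=3.3,fy=3.3,interpolation=0))
  # direction-only fit
  d=lambda a:np.arctan2(*(L(a)[1]-L(a)[0])[::-1]); w=np.arctan2(vy,vx); A=np.arange(.4,.95,.005)
  e=[abs(np.sin(d(a)-w)) for a in A]; print(" dir angle",A[np.argmin(e)],min(e))
cv2.imwrite("pics/fit.png",np.hstack(ims))
```

```text
scene px 53 ends (np.float32(289.9593), np.float32(238.96193)) (np.float32(308.79706), np.float32(218.81029)) [[0.572, 0.086], [0.562, 0.112], [0.557, 0.132]]
 dir angle 0.5300000000000001 0.0012255294674953573
top px 143 ends (np.float32(269.083), np.float32(240.382)) (np.float32(306.61456), np.float32(232.22626)) [[0.828, 0.089], [0.677, 0.116], [0.578, 0.147]]
 dir angle 0.4 0.02976123382734837
```

View pics/fit.png

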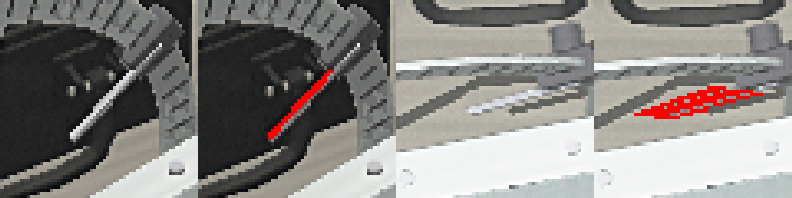

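The scene fit covers the blade cleanly and gives 0.56 (consistent along its length, radius 0.086–0.132). The top threshold caught desk pixels and is discarded; the network there gave 0.554. I check the cover's visible edge against the model the same way, and settle at 0.56.

Run:
```python
from h import *
p,r=pose(.56); move_l(p,.03,r); sleep(.5); s=get_state(); print(s["clock"],s["contact_force"].round(1),s["finger_gap"],abs(s["joint_velocities"]).max())
ims=[]
for c,ctr in(("scene",(295,240)),("top",(300,240))):
  f,K,T=cam(c); im=f["img"].copy(); b=np.array(ctr)-[40,32]; S=5
  o=cv2.resize(im[b[1]:b[1]+64,b[0]:b[0]+80],None,fx=S,fy=S,interpolation=2)
  for a,col in((.5,(0,255,0)),(.56,(255,0,0)),(.62,(0,0,255))):
    for y,z,r0,r1 in((-.075,.004,0,.176),(-.083,0,.082,.148)):
      if y==-.083 and a!=.56: continue
      q=((proj(K,T,[cov(-r0,y,z,a),cov(-r1,y,z,a)])-b+.5)*S).astype(int); cv2.line(o,tuple(map(int,q[0])),tuple(map(int,q[1])),col if y==-.075 else (255,0,255),1)
  ims.append(o)
cv2.imwrite("pics/chk.png",np.hstack(ims)[:,:,::-1])
```

```text
13.875 [ 2.5 -5.1  3.3] 0.12382065373793376 0.0017937119429186446
```

View pics/chk.png

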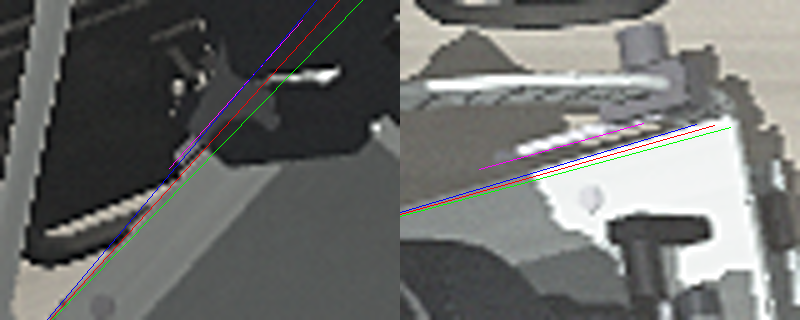

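In the scene view the plate's edge lies on the 0.56 line, and the blade, fitted with the same camera and model, is at 0.55–0.56. In the top view edge and blade are parallel, both shifted slightly the same way by that camera's bias. The fit left out the blade's darker lower side, so I trim to 0.55 and hand in.

Run:
```python
from h import *
p,r=pose(.55); move_l(p,.02,r); sleep(.8); s=get_state(); print(s["clock"],s["contact_force"].round(1),s["finger_gap"],s["grasp_force"],abs(s["joint_velocities"]).max())
print(sign_off())
```

```text
15.025 [ 3.2 -6.4  3. ] 0.12456008806871077 40.06778061389923 0.0012011100812877897
the job is handed in; nothing more can be done
None
```

I pressed the cover onto its hard stop and held it there for 0.7 s. I then raised it to 0.55 rad and handed in with the gripper still holding it; the pointer measured 0.55–0.56 rad, and I didn't get the judge's verdict back.

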